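# Unlock and open the docket box on the packing bench

## Task

The grey steel docket box on the packing bench is locked. Take its key, the one with the oblong black plastic head, out of the wooden key block, push it fully home into the lock on the sloping lid (it catches part-way in: ease it round clockwise until you feel it drop into the slot inside), turn it on clockwise to draw the bolt and raise the lid past level, so that it stays open by itself with the key left turned in the lock. Leave the other two keys and everything else on the bench where they are.

Things in the scene. Friction and masses are not known exactly. Their poses are not given: they have to be found in the camera images.
- key_head (a point): Centre of the head of the right key, the grasp point. The key stands upright in the key block, head up. Axes: z along the shank to the head (up at the start), x the wide way of head and bits, y through the thickness. Head: black plastic with a small grey inlay, 30 (x) x 9 (y) x 28 mm (z). About 45 g.
- key_collar (a point): Underside of the key's collar, on its axis, 30 mm below key_head; axes as key_head. Steel collar 13 mm round, 4 mm thick (above this point). It rests on the block's top at the start, and on the lock's plate when the key is fully home.
- key_tip (a point): Tip of the right key, on its axis, 52.5 mm below key_head, 22.5 mm below the collar's underside; axes as key_head. Steel shank 7 mm round; at the tip two equal bits, together 20 (x) x 3.5 (y) x 9 mm (z, up from the tip). Half a turn about z gives the same key.
- lock (a point): Centre of the keyhole, on the outer face of the lock: a steel plate 46 x 38 x 3 mm near the low front edge of the sloping lid. Axes (move with the lid): z out of the lid, 26 degrees from vertical when shut, leaning to the box's front; x up the slope, the long way of the keyhole. Slot 22.2 (x) x 5.5 mm (y), 9.2 mm bore in the middle. The key goes in along -z, its x along this x.
- follower_face (a point): On the lock's axis, 13.5 mm under the plate's face; axes as lock. Here a follower stops the tip. Its slot, unseen, rests somewhere between 0.25 and 0.85 rad clockwise (looking into the lock) of the keyhole's line, with 1 mm of play beside the bits. At this depth the key turns freely from 0 to 0.95 rad clockwise; once in line with the slot (to about 0.1 rad) it goes in 9 mm more.
- lock_home (a point): On the lock's axis, 22.5 mm under the plate's face: where the tip is when fully home. Only there does the key turn on: clockwise (looking into the lock), with 0.18 N m, to a stop 1.5 rad clockwise of the keyhole's line; the bolt is free from 1.3 rad on. The turned key is held in the lock (1 mm of play), so the lid can be lifted by it.
- lid (a joint): Opening angle of the box's lid about its hinge, rad: 0 shut and bolted, 0.45 level, 1.25 the stop. A stiff hinge: the lid stays where it is left. It takes about 11 N to lift at the lock.
- lid_hinge (a point): Middle of the lid's hinge axis, at the top of the back of the box; y runs along the hinge. The lock's centre is 174.5 mm down the slope from it and 7 mm above the hinge's plane (lid frame: x = -174.5 mm, z = 7 mm). The lid opens by its front edge going up about this axis.
- lid_front (a point): Middle of the lid's low front edge, on its top; the edge overhangs the box's front by 5 mm and has a 14 mm lip turned down. Lid 248 mm wide, 4 mm thick, 231 mm up the slope.
- box_base (a point): Centre of the underside of the docket box, grey steel, fixed to the bench: 200 deep (x) x 240 wide (y), 90 mm high in front and 188 mm at the back. Its front (-x side) faces the robot. A posting slot with a hood crosses the upper half of the lid.
- block_top (a point): Centre of the top of the wooden key block, 60 (x) x 190 (y) x 36 mm high, fixed to the bench. Three slots along y, 60 mm apart, each 24 (y) x 6.5 mm (x) and 30 mm deep, hold three keys, in any order. Each key hangs by its collar, which rests on this top; its bits lie along the block's y.
- key_round_head (a point): Another key, not to be moved: round aluminium knob for a head, 24 mm round; this point is 30 mm above the block's top.
- key_loop_head (a point): Another key, not to be moved: open loop of 5 mm steel wire for a head, 27 mm across; this point is 30 mm above the block's top.
- padlock: Brass padlock lying flat between box and block, body 50 x 42 x 22 mm with a steel shackle towards the robot; origin under the body's centre. Not to be moved.
- butt_hinge: Steel butt hinge lying open, 76 x 100 x 10 mm, origin under its centre. Not to be moved.
- tape_roll: Roll of brown packing tape lying flat, 104 mm across and 48 mm high, origin under its centre. Not to be moved.
- lock_case: Mortice lock case lying flat, 235 x 104 x 22 mm, origin under the case's centre. Not to be moved.
- door_knob: Aluminium door knob standing on its 58 mm rose, 61 mm high; origin under its centre. Not to be moved.
- hinge_carton: Flat cardboard carton, 110 x 160 x 34 mm, origin under its centre. Not to be moved.

How it is judged:
By the outcome, as a careful person would: the job done as asked, in the order asked, and still so for the second after the job is handed in, with the robot touching nothing.
It also fails if it takes over 72 s, if anything falls off the work surface, if the arm or the gripper's body presses on something with over 40 N, if the wrist force passes 120 N, or if a joint passes its speed limit or range.

## Robot

A 6-joint arm with a two-finger parallel gripper is mounted at the origin on the work surface. World frame = base frame: x ahead of the robot, y to its left, z up, the work surface at z = 0. Lengths are in m, angles in rad, forces in N, time in s.
With the tool pointing down it reaches from about 0.325 to 0.9 m from the base axis. Payload 6.1 kg.
Tool frame: the origin (TCP) lies midway between the tips of the shut fingers; the grasp point (between the pads) lies grip_point_offset behind it (grip_point_offset is the distance from the TCP to the grasp point, in m); x points along the fingers, y is the direction in which the jaws open and shut, and the axes are right-handed (so a half turn about x gives the same grasp; the last joint's range is limited). The gripper opens to 87 mm and grips with 3 to 60 N. Pads are 19 mm wide; open, the fingers measure 117 mm over their backs; the gripper's body (75 mm by 190 mm) begins 51 mm behind the grasp point.
Start: joints at [-1.301, 0.22, 1.526, -0, 1.395, -0.126], TCP at [0.241, -0.577, 0.223] pointing down, gripper open.
Joint ranges: [-2.98, 2.98], [-0.91, 2.08], [0.09, 2.57], [-1.24, 4.39], [0.2, 2.65], [-2.68, 2.68]. Speed limits (rad/s): [2.57, 2.57, 3.01, 3.14, 3.14, 3.14].

## Interface

Orientations are given as a rotation vector (axis times angle).
In Python, from rig import * gives the robot as it stands.
- The arm moves only by the shell command python3 -m crank 'ROWS'. ROWS is JSON, a list of rows, each an object with "delta_pos": the shift along the world's x, y, z in cm, a list of three; "spin": the turn about the world's z in rad; "gripper": the opening, from -1 (shut) to 1 (fully open), so that 0 is half open. In form: [{"delta_pos": [x, y, z], "spin": spin, "gripper": gripper}, ...]. A call has 1 to 20 rows; each row is the pose to reach, as a shift and turn from the pose measured when the call began; what a row does not reach only later rows make up. A row lasts 1/12 s, in which the tool goes at most 41.7 mm and 7.16 degrees, less where a joint would pass 70% of its speed; a pose out of reach is approached as far as the arm can. A call with a gripper value outside its range is refused whole. The fingers move at their own pace and stop on an object; the grip force is fixed at half the most. Time passes only in rows, so rows that repeat a pose let the fingers close. It gives the time, the measured TCP pose, the force and the opening at its end, in the units of the state.
- state(): the state, without advancing time (a new reading comes with each control period).
- read_camera(name): name is "scene" or "top"; returns a dict with "image" (400x640x3 uint8, red, green, blue), "fx", "fy", "cx", "cy" (pixels), "origin" and "attitude" of the camera in the world. Camera axes: x right, y down, z forward; pixel columns grow to the right and rows downward; lengths in m; the calibration is good to about 2 mm. A picture is of the moment at which its call begins. There is no depth.
- hand_in(): hands the job in, once; it reports no verdict.
The state is a dict: "clock": time; "qpos": joint angles; "joint_vel": joint speeds; "effort": joint torques, N m; "position": TCP position; "ee_rot": TCP orientation; "contact_force": force on the tool from outside, world axes, zero at the start; "torque": the same for the moment, N m; "gripper_width": finger opening in m.
Only numpy, scipy, OpenCV 4.12 (cv2) and the standard library are available. Lean on these libraries where they do the work, as an engineer would, in place of code of your own. Each camera call takes 0.05 s, during which the arm holds its last target. There are 200 camera calls.

## Working session

There is one attempt and no reset: what is moved stays moved. The work goes in short steps, Python scripts to look and compute and a shell command to move; the robot and the scene stay as the last step left them, time stands still between calls to the robot, and variables do not carry over. Pictures are saved under pics/ and viewed, about 8 in all and at most 12, crops included, and the job is handed in when it is done.

```bash
mkdir -p pics; ls
python3 - <<'E'
from rig import *
import cv2,numpy as np
s=state(); print({k:np.round(v,3).tolist() for k,v in s.items()})
try: print(grip_point_offset)
except Exception as e: print(e)
for n in("scene","top"):
    c=read_camera(n); print(n,c["fx"],c["cx"],c["cy"],c["origin"],c["attitude"])
    cv2.imwrite(f"pics/{n}0.png",c["image"][:,:,::-1])
E
```

```text
pics
{'clock': 0.0, 'qpos': [-1.301, 0.221, 1.528, -0.0, 1.395, -0.126], 'joint_vel': [0.001, 0.001, -0.0, -0.0, 0.0, -0.001], 'effort': [0.003, -49.46, -38.738, 0.07, 0.057, -0.0], 'position': [0.241, -0.576, 0.221], 'ee_rot': [2.005, 0.404, -2.005], 'contact_force': [0.5, -0.512, -0.208], 'torque': [-0.003, 0.024, -0.05], 'gripper_width': 0.087}
0.0187
scene 408.68789348297975 318.4214622669511 200.40489889247408 [ 1.20937664 -0.52623265  0.81751606] [-2.06039063 -1.0505859   0.46512966]
top 427.174100089836 315.8952807137804 197.16633361834673 [ 0.37484622 -0.0481035   1.49797251] [-2.15399304  2.15835014 -0.1064156 ]
```

View pics/scene0.png

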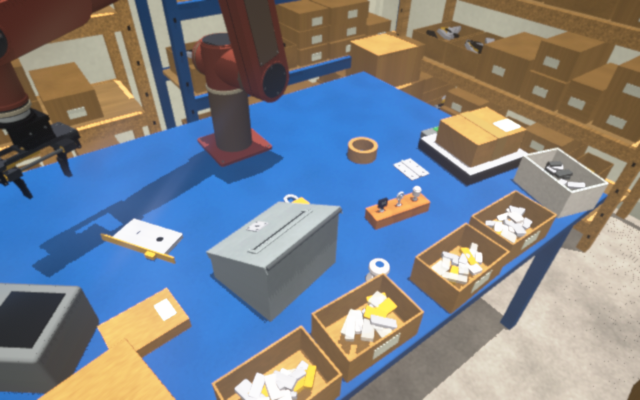

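View pics/top0.png

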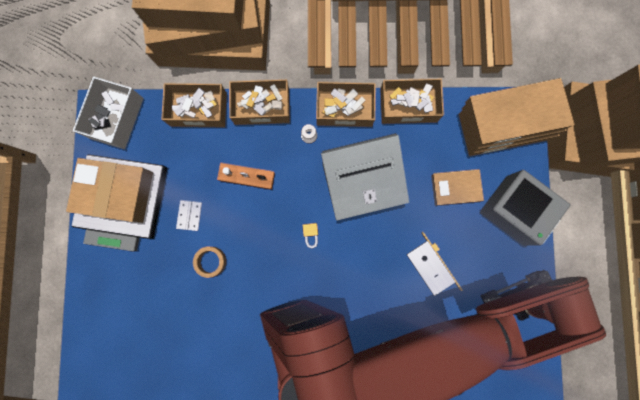

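```bash
cat > h.py <<'E'
from rig import *
import cv2,numpy as np
from scipy.spatial.transform import Rotation as R
def cam(n):
    c=read_camera(n); c["R"]=R.from_rotvec(c["attitude"]).as_matrix(); return c
def ray(c,p):
    d=c["R"]@[(p[0]-c["cx"])/c["fx"],(p[1]-c["cy"])/c["fy"],1]; return np.array(c["origin"]),d/np.linalg.norm(d)
def plane(c,p,z):
    o,d=ray(c,p); return o+d*(z-o[2])/d[2]
def tri(c1,p1,c2,p2):
    o1,d1=ray(c1,p1);o2,d2=ray(c2,p2)
    t=np.linalg.lstsq(np.c_[d1,-d2],o2-o1,rcond=None)[0]
    a,b=o1+t[0]*d1,o2+t[1]*d2; return (a+b)/2,np.linalg.norm(a-b)
def proj(c,P):
    q=c["R"].T@(np.array(P)-c["origin"]); return np.array([c["cx"]+c["fx"]*q[0]/q[2],c["cy"]+c["fy"]*q[1]/q[2]])
def crop(c,x0,y0,w,h,s): return cv2.resize(c["image"][y0:y0+h,x0:x0+w,::-1],None,fx=s,fy=s,interpolation=cv2.INTER_CUBIC)
E
python3 - <<'E'
from h import *
t=cam("top");s=cam("scene")
a=crop(t,215,155,62,38,6);b=crop(t,315,130,100,95,4)
c=crop(s,360,180,75,48,5);d=crop(s,205,190,140,75,3)
def pad(i,w,h): return cv2.copyMakeBorder(i,0,h-i.shape[0],0,w-i.shape[1],cv2.BORDER_CONSTANT)
cv2.imwrite("pics/c1.png",np.vstack([np.hstack([pad(a,400,240),pad(c,400,240)]),np.hstack([pad(b[:360],400,360),pad(d[:,:400],400,360)])]))
E
```

```text
(no output)
```

View pics/c1.png

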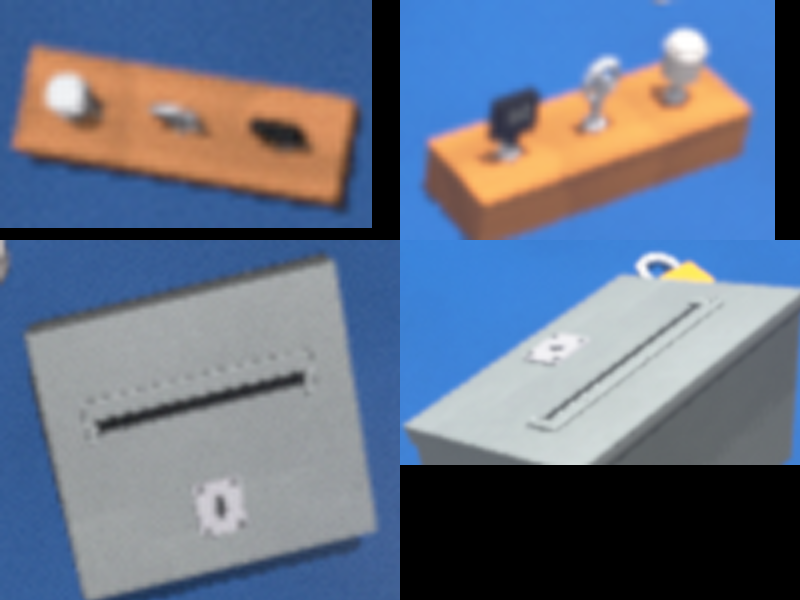

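```bash
cat > m.py <<'E'
from h import *
t=cam("top");s=cam("scene")
def cen(c,m,box):
    x0,y0,x1,y1=box; k=np.zeros(m.shape,bool);k[y0:y1,x0:x1]=1
    n,l,st,ce=cv2.connectedComponentsWithStats((m&k).astype(np.uint8)); i=1+np.argmax(st[1:,4]); return ce[i],st[i,4],(l==i).astype(np.uint8)
V=lambda c:c["image"].max(2).astype(int)
sat=lambda c:(c["image"].max(2).astype(int)-c["image"].min(2))
# plate
pt=cen(t,(V(t)>195)&(sat(t)<40),(350,180,390,215));ps=cen(s,(V(s)>200)&(sat(s)<40),(240,215,275,240))
for q in(pt,ps): 
    r=cv2.minAreaRect(np.argwhere(cv2.morphologyEx(q[2],cv2.MORPH_CLOSE,np.ones((5,5),np.uint8)))[:,::-1].astype(np.float32)); print("plate",q[0],q[1],r)
print("lock",tri(t,pt[0],s,ps[0]))
# black key
kt=cen(t,V(t)<75,(252,170,272,185));ks=cen(s,V(s)<80,(374,194,392,214))
print("key",kt[:2],ks[:2],tri(t,kt[0],s,ks[0]))
# block
img=t["image"].astype(int); m=(img[:,:,0]>150)&(img[:,:,0]-img[:,:,2]>60)
b=cen(t,m,(212,155,280,195)); mb=cv2.morphologyEx(cv2.copyMakeBorder(b[2],0,0,0,0,cv2.BORDER_CONSTANT),cv2.MORPH_CLOSE,np.ones((9,9),np.uint8))
r=cv2.minAreaRect(np.argwhere(mb)[:,::-1].astype(np.float32)); P=cv2.boxPoints(r)
W=np.array([plane(t,p,.036) for p in P]); print("block",P.tolist(),W[:,:2],W.mean(0),np.linalg.norm(W[0]-W[1]),np.linalg.norm(W[1]-W[2]))
# lid: gray corners
k=np.zeros(m.shape,bool);k[125:230,312:420]=1
g=(sat(t)<45)&(V(t)>110)&k; q=cen(t,g,(312,125,420,230))
r=cv2.minAreaRect(np.argwhere(q[2])[:,::-1].astype(np.float32)); print("lid",r,cv2.boxPoints(r).tolist())
h=cv2.convexHull(np.argwhere(q[2])[:,::-1].astype(np.int32)); print(cv2.approxPolyDP(h,4,True)[:,0].tolist())
E
python3 m.py
```

```text
plate [369.81081081 196.10810811] 74 ((369.9999694824219, 195.99998474121094), (10.53930377960205, 11.094003677368164), 33.6900634765625)
plate [258.50386399 227.8114374 ] 647 ((257.0, 227.0), (24.0, 34.0), 90.0)
lock (array([ 0.53730077, -0.20101677,  0.1098376 ]), np.float64(0.006540780546901417))
key (array([261.29411765, 176.94117647]), np.int32(17)) (array([381.52941176, 203.5       ]), np.int32(34)) (array([0.60890385, 0.15986026, 0.06191065]), np.float64(0.002312566712239492))
block [[217.45948791503906, 179.24322509765625], [220.2162322998047, 162.70269775390625], [273.4053955078125, 171.56756591796875], [270.648681640625, 188.10809326171875]] [[0.60482162 0.31513015]
 [0.66314524 0.3069351 ]
 [0.63110638 0.12077371]
 [0.57316786 0.12973934]] [0.61806028 0.21814457 0.036     ] 0.05889654578610454 0.18889825312550146
lid ((366.7095642089844, 177.28970336914062), (69.27287292480469, 80.20249938964844), 76.50426483154297) [[319.63238525390625, 152.96823120117188], [397.62030029296875, 134.25112915039062], [413.7867431640625, 201.61117553710938], [335.798828125, 220.32827758789062]]
[[408, 202], [337, 220], [321, 153], [397, 135]]
```

Run:
```python
from h import *
t=cam("top");s=cam("scene")
def win(c,x0,y0,x1,y1,f):
    a=c["image"][y0:y1,x0:x1].astype(int); m=f(a.max(2),a.max(2)-a.min(2)); p=np.argwhere(m)[:,::-1]+[x0,y0]; return p,a
for n,c,b in(("top",t,(360,186,380,206)),("scene",s,(244,218,272,236))):
    x0,y0,x1,y1=b
    print(n); print(c["image"][y0:y1,x0:x1].mean(2).astype(int))
```

```text
top
[[159 157 156 157 158 157 157 159 157 158 157 155 158 159 155 158 155 158
  156 157]
 [157 156 156 156 155 157 158 159 158 158 156 153 158 157 157 158 156 156
  158 156]
 [159 157 158 156 156 158 157 158 157 159 155 156 160 160 163 161 156 159
  155 157]
 [157 156 155 158 155 159 157 161 163 165 165 173 168 161 168 164 158 159
  158 156]
 [158 158 155 158 160 161 166 175 183 184 194 196 173 153 167 166 162 159
  161 161]
 [159 158 153 166 163 161 183 196 202 201 204 203 184 173 179 174 165 162
  161 160]
 [158 155 155 175 159 152 185 202 203 203 203 203 202 203 198 178 164 163
  159 160]
 [157 159 159 172 170 174 195 203 195 182 185 197 203 204 202 181 163 160
  160 158]
 [158 159 159 163 186 201 204 200 179 134 139 184 203 203 201 184 164 157
  160 159]
 [157 158 158 166 190 203 206 202 178 119 102 168 201 205 200 183 164 159
  162 158]
 [159 156 157 159 186 204 205 200 176 117  89 157 192 203 202 181 163 157
  159 157]
 [158 159 155 154 183 203 204 203 173 120  86 143 187 203 201 189 170 158
  156 158]
 [157 155 158 157 176 195 204 202 183 138 109 165 198 203 202 195 175 158
  
[... 2017 characters left out ...]
203 199 190 186 177 177 185 194 196 202 211 204 194 203 206 206 204 203
  204 205 205 203 202 203 204 204 206 206]
 [204 203 201 199 194 194 195 196 187 177 179 176 182 202 206 204 203 204
  205 205 204 204 203 204 204 206 206 206]
 [204 205 205 205 205 206 206 207 203 198 196 194 196 202 204 204 204 204
  204 204 204 204 205 205 205 205 205 204]
 [205 205 205 206 206 207 208 208 206 205 204 203 203 204 204 203 203 203
  204 204 205 204 204 205 205 204 203 198]
 [205 205 205 206 207 207 206 206 204 203 203 202 203 203 203 203 203 203
  205 205 204 205 205 204 204 203 196 177]
 [206 205 205 205 207 206 205 203 203 202 201 201 202 203 203 204 203 203
  203 204 204 204 204 203 202 196 175 141]]
```

Run:
```python
from h import *
t=cam("top");s=cam("scene")
print(tri(t,(369.7,196.3),s,(256.8,225.6)), plane(t,(369.7,196.3),.1178), plane(s,(256.8,225.6),.1178))
for p in((321,153),(397.3,134.5)): print(plane(t,p,.19))
for p in((337,220),(408,202)): print(plane(t,p,.095))
# key head-top slope
c=np.array([.6085,.1595,.066]); print(proj(t,c),proj(s,c),"tooldown",state()["position"])
print(R.from_rotvec(state()["ee_rot"]).as_matrix().round(3))
```

```text
(array([ 0.53500541, -0.201691  ,  0.11612908]), np.float64(0.0025730849459759788)) [ 0.53421223 -0.2026433   0.1178    ] [ 0.53727175 -0.20136013  0.1178    ]
[ 0.66222476 -0.04506648  0.19      ]
[ 0.72005268 -0.28365886  0.19      ]
[ 0.45881991 -0.09680963  0.095     ]
[ 0.51759724 -0.3307318   0.095     ]
[260.96125598 176.64983073] [381.10363425 202.43197231] tooldown [ 0.24096605 -0.57665416  0.22250339]
[[-0.     0.386 -0.923]
 [ 0.    -0.923 -0.386]
 [-1.    -0.     0.   ]]
```

```bash
python3 -m crank '[{"delta_pos":[18,36,2],"spin":0.5,"gripper":0},{"delta_pos":[18,36,2],"spin":0.5,"gripper":0},{"delta_pos":[18,36,2],"spin":0.5,"gripper":0},{"delta_pos":[18,36,2],"spin":0.5,"gripper":0},{"delta_pos":[18,36,2],"spin":0.5,"gripper":0},{"delta_pos":[18,36,2],"spin":0.5,"gripper":0},{"delta_pos":[36.75,73.6,0],"spin":1.007,"gripper":0},{"delta_pos":[36.75,73.6,0],"spin":1.007,"gripper":0},{"delta_pos":[36.75,73.6,0],"spin":1.007,"gripper":0},{"delta_pos":[36.75,73.6,0],"spin":1.007,"gripper":0},{"delta_pos":[36.75,73.6,0],"spin":1.007,"gripper":0},{"delta_pos":[36.75,73.6,0],"spin":1.007,"gripper":0},{"delta_pos":[36.75,73.6,0],"spin":1.007,"gripper":0},{"delta_pos":[36.75,73.6,0],"spin":1.007,"gripper":0},{"delta_pos":[36.75,73.6,0],"spin":1.007,"gripper":0},{"delta_pos":[36.75,73.6,0],"spin":1.007,"gripper":0},{"delta_pos":[36.75,73.6,0],"spin":1.007,"gripper":0},{"delta_pos":[36.75,73.6,0],"spin":1.007,"gripper":0},{"delta_pos":[36.75,73.6,0],"spin":1.007,"gripper":0},{"delta_pos":[36.75,73.6,0],"spin":1.007,"gripper":0}]'
```

```text
clock: 2.17
position: [0.6092, 0.1626, 0.2225]
ee_rot: [1.332, 1.126, -1.33]
contact_force: [-0.2, -1.0, -0.3]
gripper_width: 0.0439
```

```bash
cat >> h.py <<'E'
def st():
    s=state(); M=R.from_rotvec(s["ee_rot"]).as_matrix(); print(round(s["clock"],2),"pos",np.round(s["position"],4),"jaw",round(float(np.arctan2(M[1,1],M[0,1])),3),"q6",round(s["qpos"][5],2),"F",np.round(s["contact_force"],1),"T",np.round(s["torque"],2),"w",round(float(s["gripper_width"]),4))
E
python3 -m crank '[{"delta_pos":[-0.05,-0.3,-8],"spin":0,"gripper":0},{"delta_pos":[-0.05,-0.3,-8],"spin":0,"gripper":0},{"delta_pos":[-0.05,-0.3,-16],"spin":0,"gripper":0},{"delta_pos":[-0.05,-0.3,-16],"spin":0,"gripper":0},{"delta_pos":[-0.05,-0.3,-16],"spin":0,"gripper":0},{"delta_pos":[-0.05,-0.3,-16],"spin":0,"gripper":0},{"delta_pos":[-0.05,-0.3,-16],"spin":0,"gripper":0}]'; python3 -c "
from h import *
st()
a=crop(cam('top'),215,140,80,60,5);b=crop(cam('scene'),350,150,80,80,5)
cv2.imwrite('pics/g1.png',np.hstack([cv2.copyMakeBorder(a,0,100,0,0,0),b]))"
```

```text
clock: 2.75
position: [0.6104, 0.1598, 0.0649]
ee_rot: [1.334, 1.124, -1.328]
contact_force: [-0.1, 0.8, -0.0]
gripper_width: 0.0437
2.75 pos [0.6104 0.1598 0.0649] jaw -0.167 q6 0.3 F [-0.1  0.8 -0. ] T [-0.02 -0.06  0.01] w 0.0437
```

View pics/g1.png

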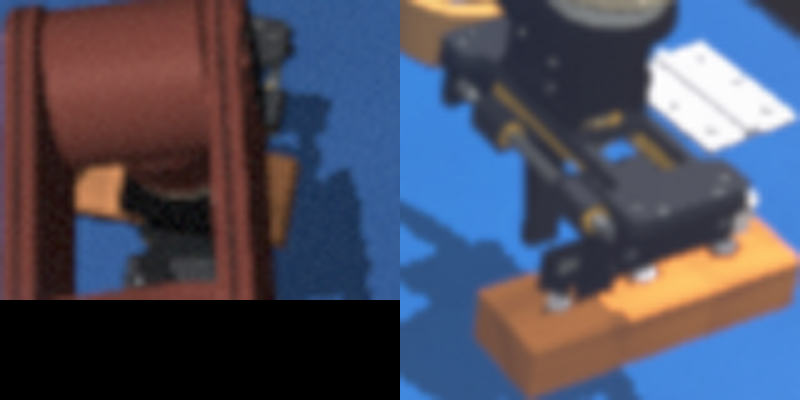

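```bash
python3 -m crank '[{"delta_pos":[-0.2,0,-0.3],"spin":0,"gripper":-0.4},{"delta_pos":[-0.2,0,-0.3],"spin":0,"gripper":-1},{"delta_pos":[-0.2,0,-0.3],"spin":0,"gripper":-1},{"delta_pos":[-0.2,0,-0.3],"spin":0,"gripper":-1},{"delta_pos":[-0.2,0,-0.3],"spin":0,"gripper":-1},{"delta_pos":[-0.2,0,-0.3],"spin":0,"gripper":-1},{"delta_pos":[-0.2,0,-0.3],"spin":0,"gripper":-1},{"delta_pos":[-0.2,0,-0.3],"spin":0,"gripper":-1}]'; python3 -c "
from h import *
st()"
```

```text
clock: 3.52
position: [0.6102, 0.1598, 0.0637]
ee_rot: [1.336, 1.121, -1.324]
contact_force: [2.1, -0.6, 0.2]
gripper_width: 0.0085
3.52 pos [0.6102 0.1598 0.0637] jaw -0.167 q6 0.3 F [ 2.1 -0.6  0.2] T [-0.1  -0.5  -0.04] w 0.0085
```

```bash
python3 -m crank '[{"delta_pos":[0,0,0.8],"spin":0,"gripper":-1},{"delta_pos":[0,0,1.5],"spin":0,"gripper":-1},{"delta_pos":[0,0,1.5],"spin":0,"gripper":-1},{"delta_pos":[0,0,1.5],"spin":0,"gripper":-1}]'; python3 -c "
from h import *
st()"
python3 -m crank '[{"delta_pos":[0.08,0.5,0],"spin":0,"gripper":-1},{"delta_pos":[0.16,1.0,-0.1],"spin":0,"gripper":-1},{"delta_pos":[0.25,1.5,-0.2],"spin":0,"gripper":-1},{"delta_pos":[0.33,2.0,-0.3],"spin":0,"gripper":-1},{"delta_pos":[0.45,2.66,-0.5],"spin":0,"gripper":-1},{"delta_pos":[0.45,2.66,-0.5],"spin":0,"gripper":-1},{"delta_pos":[0.45,2.66,-0.5],"spin":0,"gripper":-1}]'; python3 -c "
from h import *
st()"
```

```text
clock: 3.85
position: [0.6102, 0.1597, 0.0792]
ee_rot: [1.336, 1.121, -1.324]
contact_force: [-1.1, -0.4, 3.0]
gripper_width: 0.0085
3.85 pos [0.6102 0.1597 0.0792] jaw -0.167 q6 0.3 F [-1.1 -0.4  3. ] T [-0.34  0.05  0.03] w 0.0085
clock: 4.43
position: [0.6145, 0.186, 0.074]
ee_rot: [1.335, 1.121, -1.325]
contact_force: [0.8, -3.4, -0.1]
gripper_width: 0.0089
4.43 pos [0.6145 0.186  0.074 ] jaw -0.166 q6 0.34 F [ 0.8 -3.4 -0.1] T [-0.79 -0.14 -0.01] w 0.0089
```

```bash
python3 -m crank '[{"delta_pos":[0,-0.1,1],"spin":0,"gripper":-1},{"delta_pos":[0,-0.3,3],"spin":0,"gripper":-1},{"delta_pos":[0,-0.5,7],"spin":0,"gripper":-1},{"delta_pos":[0,-0.5,10],"spin":0,"gripper":-1},{"delta_pos":[0,-0.5,10],"spin":0,"gripper":-1},{"delta_pos":[0,-0.5,10],"spin":0,"gripper":-1}]'; python3 -c "
from h import *
st()
c=cam('scene'); p=proj(c,state()['position']); print(p); x0,y0=int(p[0])-40,int(p[1])-25
print(x0,y0); cv2.imwrite('pics/g2.png',crop(c,x0,y0,80,60,10))"
```

```text
clock: 4.93
position: [0.6163, 0.1819, 0.1781]
ee_rot: [1.34, 1.119, -1.319]
contact_force: [0.3, -0.1, -0.7]
gripper_width: 0.009
4.93 pos [0.6163 0.1819 0.1781] jaw -0.166 q6 0.33 F [ 0.3 -0.1 -0.7] T [ 0.02  0.02 -0.  ] w 0.009
[393.50102716 169.712344  ]
353 144
```

View pics/g2.png

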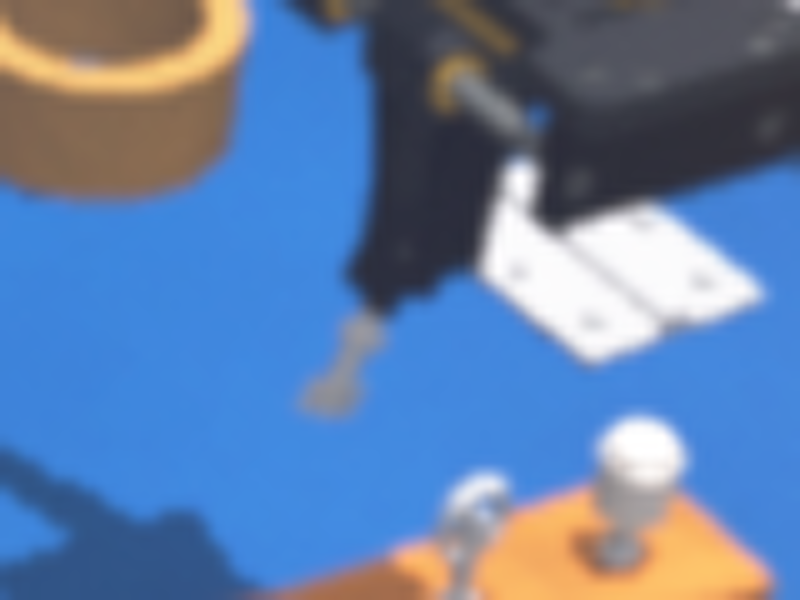

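```bash
cat >> h.py <<'E'
def keypt(c,p,jaw,P):
    j=np.array([np.cos(jaw),np.sin(jaw),0]);e=np.array([np.sin(jaw),-np.cos(jaw),0]) # e: in-plane horizontal, jaw-90deg
    o,d=ray(c,p); X=o+d*((P-o)@j)/(d@j); return np.array([(X-P)@e,X[2]-P[2]])*1000
E
python3 - <<'E'
from h import *
c=cam("scene");s=state();P=np.array(s["position"])
x0,y0=353,144
a=c["image"][y0+30:y0+44,x0+26:x0+42].astype(int); print(a[:,:,2]-a[:,:,0])
for p in((36.7,32.3),(36.5,33.2),(33,40.6),(33.5,38.8),(30.3,39.8),(35,41.5)): print(p,keypt(c,(p[0]+x0-.45,p[1]+y0-.45),-.166,P).round(1))
E
```

```text
[[158 158 158 157 158 157 157 155 132  76  29  20  33  62  87  96]
 [157 158 156 158 157 158 156 149 122  70  26  24  63 111 139 146]
 [158 157 157 157 158 158 151 123  78  40  19  38  98 143 154 156]
 [159 157 157 158 158 158 143  89  36  16  18  53 122 153 156 156]
 [158 158 158 159 159 156 141  81  24  11  19  53 124 154 156 156]
 [160 159 159 159 158 156 136  74  24  23  49  86 138 156 157 157]
 [160 159 159 158 156 148 112  49  23  54 111 139 153 157 157 157]
 [160 160 158 151 138 116  70  26  33  89 142 156 158 158 157 156]
 [160 158 154 133  93  62  28  17  40  97 144 157 158 157 156 156]
 [160 157 145 104  53  24  11  11  29  77 137 155 157 156 157 155]
 [159 158 137  80  33  16  12  15  39  98 145 157 157 157 156 155]
 [159 156 140  95  62  46  41  45  73 130 154 156 157 157 158 157]
 [159 159 153 142 131 119 111 112 124 149 157 157 158 158 157 157]
 [159 160 159 158 156 154 151 151 153 156 157 157 158 157 157 157]]
(36.7, 32.3) [  9.9 -16.1]
(36.5, 33.2) [ 10.1 -19.1]
(33, 40.6) [ 18.2 -41.9]
(33.5, 38.8) [ 17.4 -35.9]
(30.3, 39.8) [ 28.  -35.9]
(35, 41.5) [ 10.7 -47.6]
```

Run:
```python
from h import *
P=np.array(state()["position"]); x0,y0=379,174
acc=[]
for k in range(6):
    c=cam("scene"); a=c["image"][y0:y0+14,x0:x0+16].astype(float); w=np.clip(1-(a[:,:,2]-a[:,:,0])/156,0,1); w[w<.06]=0
    yy,xx=np.mgrid[0:14,0:16]
    # coordinate along approx axis
    d=np.array([-.42,.907]); t=(xx*d[0]+yy*d[1])
    lo=(t>4.2)|(0>1); r=[]
    t0=9*d[0]+3.5*d[1]
    col=(np.abs(t-t0)<1.5)&(yy<6); bit=(t>t0+3.8)
    for m in(col,bit): r.append(np.array([(xx*w)[m].sum(),(yy*w)[m].sum()])/w[m].sum()+[x0,y0])
    acc.append(r)
r=np.mean(acc,0); print(r)
A,B=[keypt(c,p,-.166,P) for p in r]; print(A,B,np.linalg.norm(A-B),np.degrees(np.arctan2((B-A)[0],-(B-A)[1])))
for ph in(18,20,22,24,26):
    f=np.radians(ph); j=-.166;e=np.array([np.sin(j),-np.cos(j),0]);u=np.sin(f)*e-np.array([0,0,np.cos(f)]); v=np.cos(f)*e+np.sin(f)*np.array([0,0,1])
    Q=P+.010*e-.02*np.array([0,0,1]); q0=proj(c,Q);q=proj(c,Q+.02*u)-q0;b=proj(c,Q+.02*v)-q0; print(ph,q.round(2),b.round(2))
```

```text
[[387.83240205 177.51951948]
 [384.47365725 183.84141731]]
[ 13.91187978 -20.52098942] [ 22.07653883 -39.55749623] 20.713528168305462 23.214242189923386
18 [-2.77  6.13] [-5.54 -0.02]
20 [-2.95  6.12] [-5.44 -0.24]
22 [-3.14  6.11] [-5.33 -0.46]
24 [-3.32  6.1 ] [-5.22 -0.67]
26 [-3.5   6.07] [-5.1  -0.89]
```

```bash
python3 -m crank '[{"delta_pos":[0,0,6],"spin":0.2,"gripper":-1},{"delta_pos":[0,0,6],"spin":0.3,"gripper":-1},{"delta_pos":[-11,-39.1,6],"spin":1.977,"gripper":-1},{"delta_pos":[-11,-39.1,6],"spin":1.977,"gripper":-1},{"delta_pos":[-11,-39.1,6],"spin":1.977,"gripper":-1},{"delta_pos":[-11,-39.1,6],"spin":1.977,"gripper":-1},{"delta_pos":[-11,-39.1,6],"spin":1.977,"gripper":-1},{"delta_pos":[-11,-39.1,6],"spin":1.977,"gripper":-1},{"delta_pos":[-11,-39.1,6],"spin":1.977,"gripper":-1},{"delta_pos":[-11,-39.1,6],"spin":1.977,"gripper":-1},{"delta_pos":[-11,-39.1,6],"spin":1.977,"gripper":-1},{"delta_pos":[-11,-39.1,6],"spin":1.977,"gripper":-1},{"delta_pos":[-11,-39.1,6],"spin":1.977,"gripper":-1},{"delta_pos":[-11,-39.1,6],"spin":1.977,"gripper":-1},{"delta_pos":[-11,-39.1,6],"spin":1.977,"gripper":-1},{"delta_pos":[-11,-39.1,6],"spin":1.977,"gripper":-1},{"delta_pos":[-11,-39.1,6],"spin":1.977,"gripper":-1},{"delta_pos":[-11,-39.1,6],"spin":1.977,"gripper":-1},{"delta_pos":[-11,-39.1,6],"spin":1.977,"gripper":-1},{"delta_pos":[-11,-39.1,6],"spin":1.977,"gripper":-1}]'; python3 -c "
from h import *
st()"
```

```text
clock: 7.0
position: [0.5038, -0.2099, 0.2325]
ee_rot: [-0.183, 1.565, 0.191]
contact_force: [-0.6, 0.1, 0.2]
gripper_width: 0.0088
7.0 pos [ 0.5038 -0.2099  0.2325] jaw 1.809 q6 -2.35 F [-0.6  0.1  0.2] T [ 0.12 -0.12  0.  ] w 0.0088
```

```bash
python3 -m crank '[{"delta_pos":[0.2,0.05,-4],"spin":0,"gripper":-1},{"delta_pos":[0.2,0.05,-5.75],"spin":0,"gripper":-1},{"delta_pos":[0.2,0.05,-5.75],"spin":0,"gripper":-1},{"delta_pos":[0.2,0.05,-5.75],"spin":0,"gripper":-1},{"delta_pos":[0.2,0.05,-5.75],"spin":0,"gripper":-1}]'; python3 -c "
from h import *
st()
c=cam('scene');t=cam('top')
a=crop(c,230,190,60,60,8); b=crop(t,350,170,40,60,8)
print(proj(c,state()['position']))
cv2.imwrite('pics/g3.png',np.hstack([a,b]))"
```

```text
clock: 7.42
position: [0.5066, -0.2098, 0.1765]
ee_rot: [-0.183, 1.563, 0.19]
contact_force: [1.1, 0.3, -1.3]
gripper_width: 0.0088
7.42 pos [ 0.5066 -0.2098  0.1765] jaw 1.808 q6 -2.35 F [ 1.1  0.3 -1.3] T [ 0.08 -0.13  0.01] w 0.0088
[245.42548403 202.10001035]
```

View pics/g3.png

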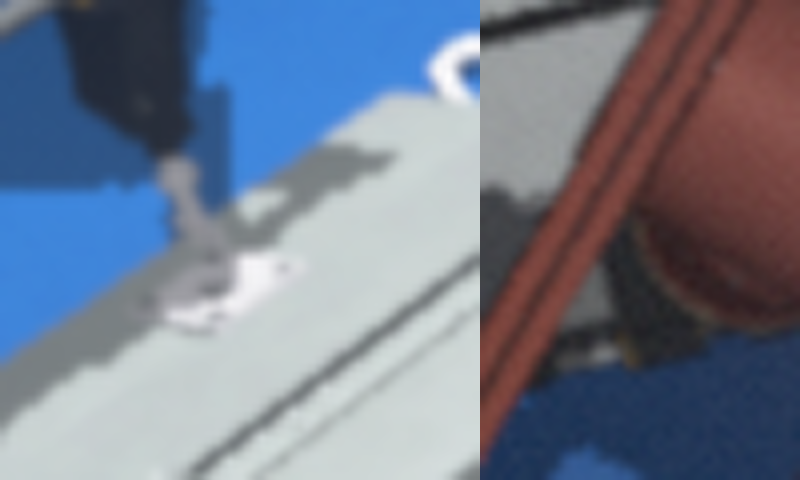

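Run:
```python
from h import *
c=cam("scene");P=np.array(state()["position"]);ex=np.array([.971,.239,0]);z=np.array([0,0,1.]);n=-.4384*ex+.8988*z
T=P+.0238*ex-.0443*z; L=np.array([.5355,-.202,.117])
print("pred tip",proj(c,T),"rel",((T-L)@n*1e3,(T-L)@np.array([-.239,.971,0])*1e3,(T-L)@(ex*.8988+.4384*z)*1e3))
f=np.radians(24);u=np.sin(f)*ex-np.cos(f)*z;v=np.cos(f)*ex+np.sin(f)*z
print("collar",proj(c,T-.0245*u),"bits",proj(c,T+.01*v),proj(c,T-.01*v),"lock",proj(c,L))
g=c["image"][210:232,246:264].astype(int); print(g.mean(2).astype(int)); print((g[:,:,2]-g[:,:,0]))
```

```text
pred tip [253.77707506 220.00436483] rel (np.float64(16.71132296159803), np.float64(-0.9631170466635022), np.float64(1.5801948697646975))
collar [250.17955195 211.41428838] bits [256.23957188 220.44568424] [251.34866896 219.56915504] lock [256.23882523 225.53463215]
[[ 88  87  85  91 114 133 138 130 109  93  89  92 104 131 139 140 140 139]
 [ 89  91  94 107 130 148 153 144 118  97  90  91 104 131 139 140 140 138]
 [ 94 103 111 123 138 151 155 143 116  95  90  91 105 131 140 142 141 137]
 [113 127 132 134 138 142 149 139 112  94  90  91 105 135 152 158 156 154]
 [132 137 139 138 133 128 140 142 121  98  90  93 108 145 176 191 192 191]
 [138 139 138 138 130 119 133 144 134 108  95  99 115 149 189 202 200 191]
 [137 138 138 135 124 114 129 143 141 123 111 114 124 146 182 196 183 158]
 [138 138 138 133 118 116 134 143 146 140 133 129 127 134 155 173 153 134]
 [139 138 138 136 125 113 124 135 142 143 142 137 129 128 133 140 133 129]
 [137 138 138 137 129 112 116 129 139 141 142 143 134 128 128 129 129 132]
 [137 138 138 137 133 121 124 129 137 137 137 142 138 134 135 135 141 153]
 [137 13
[... 1768 characters left out ...]
  6   5   3   2   3   3]
 [106  71  32  13   9   9   8   8   7   7   7   6   6   6   3   2   2   2]
 [ 43  24  13   8   8   8   7   7   6   6   7   6   6   6   2   2   3   2]
 [ 13  10   9   8   8   7   7   7   7   7   7   7   6   6   3   2   3   3]
 [  8   9   9   7   7   6   6   6   6   7   7   7   6   5   3   3   3   4]
 [  9   9   8   7   6   6   6   6   6   6   5   6   4   3   3   4   4   6]
 [  8   8   8   7   7   6   6   6   6   4   4   5   2   3   4   4   8   7]
 [  8   8   8   7   6   7   4   3   3   4   7   6   6   5   7   9   9   7]
 [  8   9   8   8   7   7   8   6   6   6   7   7   7   9   9   9   8   8]
 [  8   9   8   9   8   8   8   7   8   8   8   8   9  10   9   9   8   9]]
```

```bash
python3 -m crank '[{"delta_pos":[0.2,0.06,-0.7],"spin":0,"gripper":-1},{"delta_pos":[0.42,0.12,-1.35],"spin":0,"gripper":-1},{"delta_pos":[0.42,0.12,-1.35],"spin":0,"gripper":-1},{"delta_pos":[0.42,0.12,-1.35],"spin":0,"gripper":-1}]'; python3 -c "
from h import *
st()"
python3 -m crank '[{"delta_pos":[0.1,0.02,-0.2],"spin":0,"gripper":-1},{"delta_pos":[0.21,0.05,-0.45],"spin":0,"gripper":-1},{"delta_pos":[0.3,0.07,-0.63],"spin":0,"gripper":-1},{"delta_pos":[0.3,0.07,-0.63],"spin":0,"gripper":-1}]'; python3 -c "
from h import *
st()"
```

```text
clock: 7.9
position: [0.5108, -0.2085, 0.1629]
ee_rot: [-0.184, 1.563, 0.19]
contact_force: [0.1, 1.2, -0.9]
gripper_width: 0.0085
7.9 pos [ 0.5108 -0.2085  0.1629] jaw 1.808 q6 -2.34 F [ 0.1  1.2 -0.9] T [ 0.15 -0.09 -0.03] w 0.0085
clock: 8.23
position: [0.5137, -0.2079, 0.1559]
ee_rot: [-0.183, 1.564, 0.19]
contact_force: [-0.1, -0.0, -1.8]
gripper_width: 0.0089
8.23 pos [ 0.5137 -0.2079  0.1559] jaw 1.808 q6 -2.34 F [-0.1 -0.  -1.8] T [-0.17  0.01  0.  ] w 0.0089
```

```bash
python3 -m crank '[{"delta_pos":[0.13,0.03,-0.27],"spin":0,"gripper":-1},{"delta_pos":[0.13,0.03,-0.27],"spin":0,"gripper":-1},{"delta_pos":[0.13,0.03,-0.27],"spin":0,"gripper":-1}]'; python3 -c "
from h import *
st()"
python3 -m crank '[{"delta_pos":[0.13,0.03,-0.27],"spin":0,"gripper":-1},{"delta_pos":[0.13,0.03,-0.27],"spin":0,"gripper":-1},{"delta_pos":[0.13,0.03,-0.27],"spin":0,"gripper":-1}]'; python3 -c "
from h import *
st()"
```

```text
clock: 8.48
position: [0.515, -0.2076, 0.1529]
ee_rot: [-0.183, 1.564, 0.19]
contact_force: [-0.4, -1.4, -0.4]
gripper_width: 0.0088
8.48 pos [ 0.515  -0.2076  0.1529] jaw 1.808 q6 -2.34 F [-0.4 -1.4 -0.4] T [-0.11 -0.03 -0.02] w 0.0088
clock: 8.73
position: [0.5167, -0.2073, 0.1504]
ee_rot: [-0.183, 1.563, 0.19]
contact_force: [-0.1, 0.1, 0.7]
gripper_width: 0.0085
8.73 pos [ 0.5167 -0.2073  0.1504] jaw 1.808 q6 -2.33 F [-0.1  0.1  0.7] T [-0.07 -0.03 -0.02] w 0.0085
```

```bash
python3 -m crank '[{"delta_pos":[0.13,0.03,-0.27],"spin":0,"gripper":-1},{"delta_pos":[0.13,0.03,-0.27],"spin":0,"gripper":-1},{"delta_pos":[0.13,0.03,-0.27],"spin":0,"gripper":-1}]'; python3 -c "
from h import *
st()"
python3 -m crank '[{"delta_pos":[0.13,0.03,-0.27],"spin":0,"gripper":-1},{"delta_pos":[0.13,0.03,-0.27],"spin":0,"gripper":-1},{"delta_pos":[0.13,0.03,-0.27],"spin":0,"gripper":-1}]'; python3 -c "
from h import *
st()
cv2.imwrite('pics/g4.png',crop(cam('scene'),230,190,60,60,8))"
```

```text
clock: 8.98
position: [0.5173, -0.2077, 0.1499]
ee_rot: [-0.185, 1.565, 0.189]
contact_force: [-9.2, -0.3, 13.9]
gripper_width: 0.0089
8.98 pos [ 0.5173 -0.2077  0.1499] jaw 1.809 q6 -2.33 F [-9.2 -0.3 13.9] T [0.24 1.65 0.11] w 0.0089
clock: 9.23
position: [0.5176, -0.208, 0.1498]
ee_rot: [-0.186, 1.567, 0.189]
contact_force: [-12.0, 0.8, 18.2]
gripper_width: 0.0087
9.23 pos [ 0.5176 -0.208   0.1498] jaw 1.809 q6 -2.33 F [-12.    0.8  18.2] T [0.41 2.13 0.11] w 0.0087
```

View pics/g4.png

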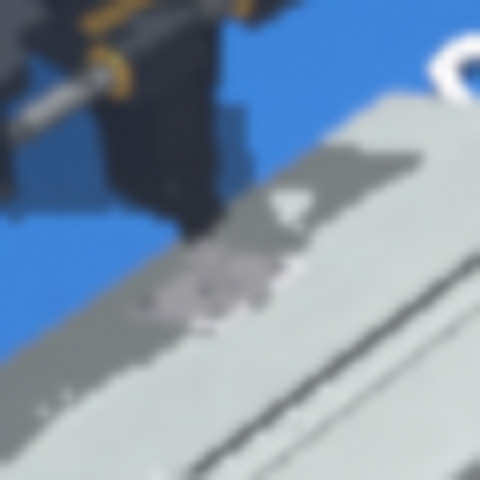

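```bash
python3 -m crank '[{"delta_pos":[0.05,0.01,-0.1],"spin":-0.1,"gripper":-1},{"delta_pos":[0.05,0.01,-0.1],"spin":-0.2,"gripper":-1},{"delta_pos":[0.05,0.01,-0.1],"spin":-0.25,"gripper":-1},{"delta_pos":[0.13,0.03,-0.27],"spin":-0.25,"gripper":-1},{"delta_pos":[0.13,0.03,-0.27],"spin":-0.25,"gripper":-1}]'; python3 -c "
from h import *
st()"
python3 -m crank '[{"delta_pos":[0.05,0.01,-0.1],"spin":-0.08,"gripper":-1},{"delta_pos":[0.13,0.03,-0.27],"spin":-0.1,"gripper":-1},{"delta_pos":[0.13,0.03,-0.27],"spin":-0.1,"gripper":-1}]'; python3 -c "
from h import *
st()"
```

```text
clock: 9.7
position: [0.5181, -0.206, 0.1494]
ee_rot: [0.013, 1.577, -0.005]
contact_force: [-10.7, 6.7, 18.9]
gripper_width: 0.0087
9.7 pos [ 0.5181 -0.206   0.1494] jaw 1.56 q6 -2.08 F [-10.7   6.7  18.9] T [1.78 1.89 0.2 ] w 0.0087
clock: 9.95
position: [0.5184, -0.204, 0.1494]
ee_rot: [0.094, 1.578, -0.081]
contact_force: [-12.6, 8.5, 22.0]
gripper_width: 0.009
9.95 pos [ 0.5184 -0.204   0.1494] jaw 1.459 q6 -1.98 F [-12.6   8.5  22. ] T [1.87 2.28 0.21] w 0.009
```

```bash
python3 -m crank '[{"delta_pos":[0.05,0.01,-0.1],"spin":-0.08,"gripper":-1},{"delta_pos":[0.13,0.03,-0.27],"spin":-0.1,"gripper":-1},{"delta_pos":[0.13,0.03,-0.27],"spin":-0.1,"gripper":-1}]'; python3 -c "
from h import *
st()"
python3 -m crank '[{"delta_pos":[0.05,0.01,-0.1],"spin":-0.08,"gripper":-1},{"delta_pos":[0.13,0.03,-0.27],"spin":-0.1,"gripper":-1},{"delta_pos":[0.13,0.03,-0.27],"spin":-0.1,"gripper":-1}]'; python3 -c "
from h import *
st()"
```

```text
clock: 10.2
position: [0.519, -0.2015, 0.1489]
ee_rot: [0.176, 1.576, -0.157]
contact_force: [-10.9, 10.2, 17.6]
gripper_width: 0.0086
10.2 pos [ 0.519  -0.2015  0.1489] jaw 1.359 q6 -1.88 F [-10.9  10.2  17.6] T [2.05 1.8  0.19] w 0.0086
clock: 10.45
position: [0.5199, -0.1986, 0.1467]
ee_rot: [0.259, 1.57, -0.232]
contact_force: [-3.9, 8.2, 6.6]
gripper_width: 0.009
10.45 pos [ 0.5199 -0.1986  0.1467] jaw 1.259 q6 -1.78 F [-3.9  8.2  6.6] T [1.76 0.55 0.19] w 0.009
```

```bash
python3 -m crank '[{"delta_pos":[0.1,-0.2,-0.2],"spin":0,"gripper":-1},{"delta_pos":[0.15,-0.4,-0.35],"spin":0,"gripper":-1},{"delta_pos":[0.2,-0.6,-0.45],"spin":0,"gripper":-1},{"delta_pos":[0.2,-0.6,-0.45],"spin":0,"gripper":-1}]'; python3 -c "
from h import *
st()"
```

```text
clock: 10.78
position: [0.5217, -0.2023, 0.1439]
ee_rot: [0.261, 1.571, -0.228]
contact_force: [-6.0, 9.1, 11.3]
gripper_width: 0.0097
10.78 pos [ 0.5217 -0.2023  0.1439] jaw 1.26 q6 -1.78 F [-6.   9.1 11.3] T [2.14 0.84 0.29] w 0.0097
```

```bash
python3 -m crank '[{"delta_pos":[0.1,-0.2,-0.2],"spin":0,"gripper":-1},{"delta_pos":[0.15,-0.4,-0.35],"spin":0,"gripper":-1},{"delta_pos":[0.2,-0.5,-0.45],"spin":0,"gripper":-1},{"delta_pos":[0.2,-0.5,-0.45],"spin":0,"gripper":-1}]'; python3 -c "
from h import *
st()"
```

```text
clock: 11.12
position: [0.5236, -0.2053, 0.1423]
ee_rot: [0.263, 1.573, -0.224]
contact_force: [-9.8, 9.6, 20.9]
gripper_width: 0.0105
11.12 pos [ 0.5236 -0.2053  0.1423] jaw 1.261 q6 -1.79 F [-9.8  9.6 20.9] T [2.26 1.65 0.33] w 0.0105
```

```bash
python3 -m crank '[{"delta_pos":[0,0,0],"spin":0,"gripper":-0.54},{"delta_pos":[-0.1,-0.1,0.1],"spin":0,"gripper":-0.54},{"delta_pos":[-0.25,-0.15,0.35],"spin":-0.1,"gripper":-0.54},{"delta_pos":[-0.25,-0.15,0.35],"spin":-0.2,"gripper":-0.54},{"delta_pos":[-0.25,-0.15,0.35],"spin":-0.3,"gripper":-0.54},{"delta_pos":[-0.25,-0.15,0.35],"spin":-0.4,"gripper":-0.54},{"delta_pos":[-0.25,-0.15,0.35],"spin":-0.5,"gripper":-0.54},{"delta_pos":[-0.25,-0.15,0.35],"spin":-0.6,"gripper":-0.54},{"delta_pos":[-0.25,-0.15,0.35],"spin":-0.7,"gripper":-0.54},{"delta_pos":[-0.25,-0.15,0.35],"spin":-0.7,"gripper":-0.54}]'; python3 -c "
from h import *
st()
cv2.imwrite('pics/g5.png',np.hstack([crop(cam('scene'),230,180,50,60,8),crop(cam('top'),345,170,50,60,8)]))"
```

```text
clock: 11.95
position: [0.5206, -0.2053, 0.1454]
ee_rot: [0.816, 1.431, -0.767]
contact_force: [-2.1, 4.6, 3.8]
gripper_width: 0.0201
11.95 pos [ 0.5206 -0.2053  0.1454] jaw 0.556 q6 -1.1 F [-2.1  4.6  3.8] T [0.98 0.25 0.22] w 0.0201
```

View pics/g5.png

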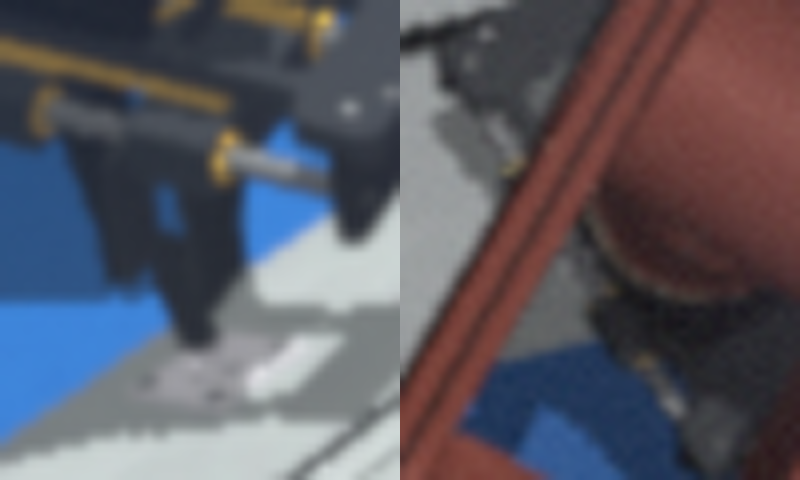

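```bash
python3 -m crank '[{"delta_pos":[0,-0.1,0],"spin":-0.1,"gripper":-0.54},{"delta_pos":[0.05,-0.15,0],"spin":-0.2,"gripper":-0.54},{"delta_pos":[0.05,-0.15,0],"spin":-0.3,"gripper":-0.54},{"delta_pos":[0.05,-0.15,0],"spin":-0.4,"gripper":-0.54},{"delta_pos":[0.05,-0.15,0],"spin":-0.4,"gripper":-0.54}]'; python3 -c "
from h import *
st()"
python3 -m crank '[{"delta_pos":[0,0,0],"spin":-0.1,"gripper":-0.54},{"delta_pos":[0,0,0],"spin":-0.2,"gripper":-0.54},{"delta_pos":[0,0,0],"spin":-0.3,"gripper":-0.54},{"delta_pos":[0,0,0],"spin":-0.3,"gripper":-0.54}]'; python3 -c "
from h import *
st()"
```

```text
clock: 12.47
position: [0.5209, -0.2044, 0.145]
ee_rot: [1.123, 1.286, -1.065]
contact_force: [-1.0, 7.3, 3.9]
gripper_width: 0.0199
12.47 pos [ 0.5209 -0.2044  0.145 ] jaw 0.156 q6 -0.71 F [-1.   7.3  3.9] T [1.46 0.16 0.28] w 0.0199
clock: 12.8
position: [0.5205, -0.203, 0.1447]
ee_rot: [1.349, 1.139, -1.287]
contact_force: [-2.4, 5.5, 4.5]
gripper_width: 0.0201
12.8 pos [ 0.5205 -0.203   0.1447] jaw -0.148 q6 -0.4 F [-2.4  5.5  4.5] T [0.86 0.36 0.21] w 0.0201
```

```bash
python3 -m crank '[{"delta_pos":[0,-0.1,0],"spin":-0.1,"gripper":-0.54},{"delta_pos":[0,-0.1,0],"spin":-0.2,"gripper":-0.54},{"delta_pos":[0,-0.1,0],"spin":-0.2,"gripper":-0.54}]'; python3 -c "
from h import *
st()"
python3 -m crank '[{"delta_pos":[0,-0.1,0],"spin":-0.1,"gripper":-0.54},{"delta_pos":[0,-0.1,0],"spin":-0.2,"gripper":-0.54},{"delta_pos":[0,-0.1,0],"spin":-0.2,"gripper":-0.54}]'; python3 -c "
from h import *
st()
cv2.imwrite('pics/g6.png',crop(cam('scene'),215,170,80,70,8))"
```

```text
clock: 13.05
position: [0.5205, -0.2029, 0.1446]
ee_rot: [1.496, 1.024, -1.43]
contact_force: [-2.2, 5.1, 3.3]
gripper_width: 0.0198
13.05 pos [ 0.5205 -0.2029  0.1446] jaw -0.351 q6 -0.2 F [-2.2  5.1  3.3] T [0.87 0.15 0.25] w 0.0198
clock: 13.3
position: [0.521, -0.2029, 0.1446]
ee_rot: [1.638, 0.894, -1.567]
contact_force: [0.7, 4.9, 2.0]
gripper_width: 0.0202
13.3 pos [ 0.521  -0.2029  0.1446] jaw -0.552 q6 0.01 F [0.7 4.9 2. ] T [ 0.84 -0.35  0.34] w 0.0202
```

View pics/g6.png

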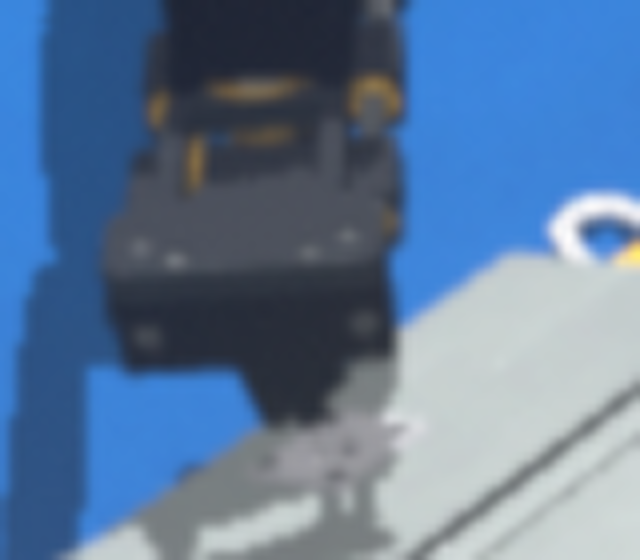

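```bash
python3 -m crank '[{"delta_pos":[0,0,0],"spin":-0.1,"gripper":-0.54},{"delta_pos":[0,0,0],"spin":-0.2,"gripper":-0.54},{"delta_pos":[0,0,0],"spin":-0.2,"gripper":-0.54}]'; python3 -c "
from h import *
st()"
python3 -m crank '[{"delta_pos":[0,0,0],"spin":0.2,"gripper":-0.3},{"delta_pos":[0,0,0],"spin":0.2,"gripper":-0.1},{"delta_pos":[0,0,0],"spin":0.2,"gripper":-0.1},{"delta_pos":[0,0,3],"spin":0.2,"gripper":-0.1},{"delta_pos":[-3,0,8],"spin":0.2,"gripper":-0.1},{"delta_pos":[-12,6,10],"spin":0.2,"gripper":-0.1},{"delta_pos":[-12,6,10],"spin":0.2,"gripper":-0.1},{"delta_pos":[-12,6,10],"spin":0.2,"gripper":-0.1},{"delta_pos":[-12,6,10],"spin":0.2,"gripper":-0.1}]'; python3 -c "
from h import *
st()
cv2.imwrite('pics/g7.png',np.hstack([crop(cam('scene'),230,195,50,50,8),crop(cam('top'),345,170,50,50,8)]))"
```

```text
clock: 13.6
position: [0.5222, -0.2024, 0.145]
ee_rot: [1.772, 0.75, -1.695]
contact_force: [3.8, 3.8, 2.7]
gripper_width: 0.0205
13.6 pos [ 0.5222 -0.2024  0.145 ] jaw -0.749 q6 0.21 F [3.8 3.8 2.7] T [ 0.68 -0.69  0.41] w 0.0205
clock: 14.35
position: [0.3995, -0.1408, 0.2475]
ee_rot: [1.638, 0.892, -1.561]
contact_force: [0.7, -1.3, -0.2]
gripper_width: 0.0389
14.35 pos [ 0.3995 -0.1408  0.2475] jaw -0.55 q6 -0.01 F [ 0.7 -1.3 -0.2] T [-0.11 -0.09 -0.04] w 0.0389
```

View pics/g7.png

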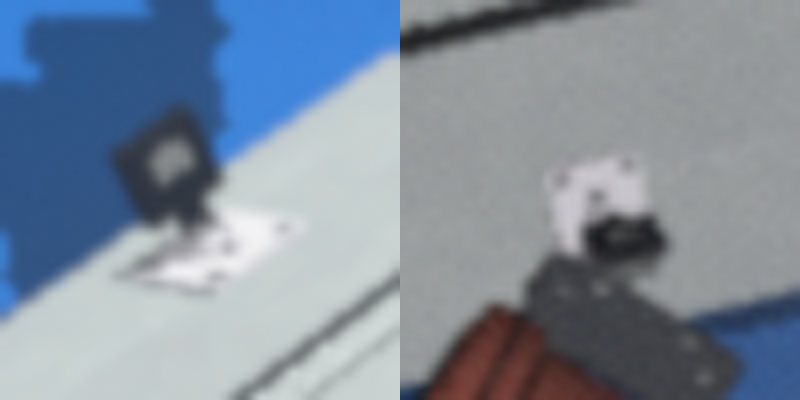

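Run:
```python
from h import *
L=np.array([.5345,-.203,.1175]);n=np.array([-.4257,-.1043,.899])
for nm,b in(("top",(360,185,390,215)),("scene",(236,205,262,232))):
    c=cam(nm)
    print(nm,"lock",proj(c,L).round(1),"home head",proj(c,L+.03*n).round(1),"top",proj(c,L+.044*n).round(1),"foll head",proj(c,L+.039*n).round(1),"collar home",proj(c,L+.002*n).round(1),proj(c,L+.011*n).round(1))
    x0,y0,x1,y1=b; a=c["image"][y0:y1,x0:x1]; m=(a.max(2)<95); q=np.argwhere(m)
    n_,l,s,ce=cv2.connectedComponentsWithStats(m.astype(np.uint8)); print(s[1:],ce[1:]+[x0,y0])
```

```text
top lock [369.8 196.2] home head [371.8 199.2] top [372.7 200.7] foll head [372.4 200.2] collar home [369.9 196.4] [370.5 197.3]
[[  0  12  30  18 293]] [[371.36518771 207.61774744]]
scene lock [255.7 225.3] home head [251.1 214.9] top [248.9 209.9] foll head [249.7 211.7] collar home [255.4 224.6] [254.  221.5]
[[  8   4  13  14 101]] [[250.25742574 215.91089109]]
```

```bash
python3 -m crank '[{"delta_pos":[6,-3,-1],"spin":-0.4,"gripper":0.4},{"delta_pos":[12.2,-6.5,-2],"spin":-0.78,"gripper":0.4},{"delta_pos":[12.2,-6.5,-2],"spin":-0.78,"gripper":0.4},{"delta_pos":[12.2,-6.5,-2],"spin":-0.78,"gripper":0.4},{"delta_pos":[12.2,-6.5,-2],"spin":-0.78,"gripper":0.4},{"delta_pos":[12.2,-6.5,-2],"spin":-0.78,"gripper":0.4},{"delta_pos":[12.2,-6.5,-5],"spin":-0.78,"gripper":0.4},{"delta_pos":[12.2,-6.5,-8],"spin":-0.78,"gripper":0.4},{"delta_pos":[12.2,-6.5,-11.3],"spin":-0.78,"gripper":0.4},{"delta_pos":[12.2,-6.5,-11.3],"spin":-0.78,"gripper":0.4},{"delta_pos":[12.2,-6.5,-11.3],"spin":-0.78,"gripper":0.4}]'; python3 -c "
from h import *
st()"
python3 -m crank '[{"delta_pos":[0,0,0],"spin":0,"gripper":0},{"delta_pos":[0,0,0],"spin":0,"gripper":-0.6},{"delta_pos":[0,0,0],"spin":0,"gripper":-1},{"delta_pos":[0,0,0],"spin":0,"gripper":-1},{"delta_pos":[0,0,0],"spin":0,"gripper":-1},{"delta_pos":[0,0,0],"spin":0,"gripper":-1}]'; python3 -c "
from h import *
st()"
```

```text
clock: 15.47
position: [0.5231, -0.2074, 0.1286]
ee_rot: [2.12, 0.238, -2.054]
contact_force: [1.1, -0.3, -0.1]
gripper_width: 0.0603
15.47 pos [ 0.5231 -0.2074  0.1286] jaw -1.33 q6 0.8 F [ 1.1 -0.3 -0.1] T [0.04 0.03 0.01] w 0.0603
clock: 15.97
position: [0.5237, -0.2078, 0.1297]
ee_rot: [2.121, 0.236, -2.052]
contact_force: [-1.0, 0.0, 3.8]
gripper_width: 0.0297
15.97 pos [ 0.5237 -0.2078  0.1297] jaw -1.33 q6 0.8 F [-1.   0.   3.8] T [0.03 0.22 0.08] w 0.0297
```

```bash
python3 -m crank '[{"delta_pos":[-0.1,-0.03,0.6],"spin":0,"gripper":-1},{"delta_pos":[-0.25,-0.06,1.2],"spin":0,"gripper":-1},{"delta_pos":[-0.35,-0.08,1.8],"spin":0,"gripper":-1},{"delta_pos":[-0.4,-0.1,2.3],"spin":0,"gripper":-1},{"delta_pos":[-0.45,-0.11,2.7],"spin":0,"gripper":-1},{"delta_pos":[-0.45,-0.11,2.7],"spin":0,"gripper":-1}]'; python3 -c "
from h import *
st()
cv2.imwrite('pics/g8.png',np.hstack([crop(cam('scene'),200,160,150,130,4)]))"
```

```text
clock: 16.47
position: [0.5181, -0.208, 0.1567]
ee_rot: [2.12, 0.239, -2.056]
contact_force: [-4.0, 3.8, -6.5]
gripper_width: 0.0297
16.47 pos [ 0.5181 -0.208   0.1567] jaw -1.33 q6 0.8 F [-4.   3.8 -6.5] T [0.8  1.14 0.11] w 0.0297
```

View pics/g8.png

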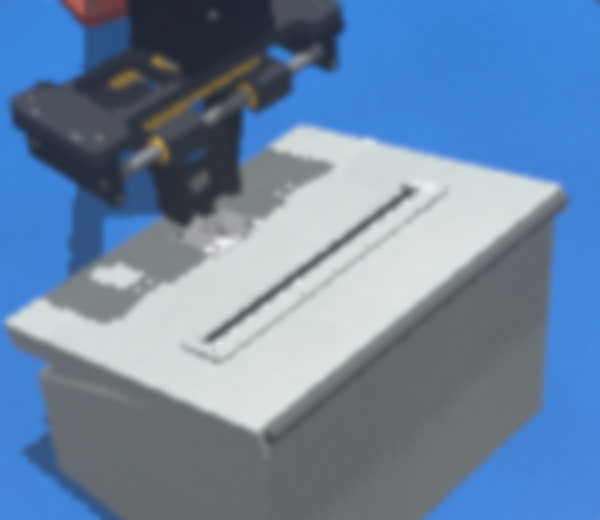

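```bash
python3 -m crank '[{"delta_pos":[-0.04,-0.01,0.7],"spin":0,"gripper":-1},{"delta_pos":[-0.06,-0.01,1.4],"spin":0,"gripper":-1},{"delta_pos":[-0.06,-0.01,2.1],"spin":0,"gripper":-1},{"delta_pos":[-0.04,-0.01,2.7],"spin":0,"gripper":-1},{"delta_pos":[0.04,0.01,3.4],"spin":0,"gripper":-1},{"delta_pos":[0.12,0.03,4.1],"spin":0,"gripper":-1},{"delta_pos":[0.22,0.05,4.8],"spin":0,"gripper":-1},{"delta_pos":[0.33,0.08,5.5],"spin":0,"gripper":-1},{"delta_pos":[0.5,0.12,6.2],"spin":0,"gripper":-1},{"delta_pos":[0.7,0.17,6.9],"spin":0,"gripper":-1},{"delta_pos":[0.95,0.23,7.6],"spin":0,"gripper":-1},{"delta_pos":[1.2,0.3,8.3],"spin":0,"gripper":-1},{"delta_pos":[1.5,0.37,9.0],"spin":0,"gripper":-1},{"delta_pos":[1.8,0.44,9.6],"spin":0,"gripper":-1},{"delta_pos":[2.1,0.52,10.3],"spin":0,"gripper":-1},{"delta_pos":[2.1,0.52,10.3],"spin":0,"gripper":-1}]'; python3 -c "
from h import *
st()"
```

```text
clock: 17.85
position: [0.5399, -0.2027, 0.262]
ee_rot: [2.12, 0.239, -2.054]
contact_force: [-6.9, 3.6, -4.9]
gripper_width: 0.0296
17.85 pos [ 0.5399 -0.2027  0.262 ] jaw -1.33 q6 0.83 F [-6.9  3.6 -4.9] T [ 0.79  1.35 -0.05] w 0.0296
```

```bash
python3 -m crank '[{"delta_pos":[0,0,0],"spin":0,"gripper":-0.2},{"delta_pos":[0,0,0],"spin":0,"gripper":0.3},{"delta_pos":[0,0,0],"spin":0,"gripper":0.3},{"delta_pos":[0,0,0],"spin":0,"gripper":0.3},{"delta_pos":[0,0,3],"spin":0,"gripper":0.3},{"delta_pos":[0,0,8],"spin":0,"gripper":0.3},{"delta_pos":[-4,0,9],"spin":0,"gripper":0.3},{"delta_pos":[-14,6,9],"spin":0,"gripper":0.3},{"delta_pos":[-14,6,9],"spin":0,"gripper":0.3},{"delta_pos":[-14,6,9],"spin":0,"gripper":0.3},{"delta_pos":[-14,6,9],"spin":0,"gripper":0.3},{"delta_pos":[-14,6,9],"spin":0,"gripper":0.3},{"delta_pos":[-14,6,9],"spin":0,"gripper":0.3},{"delta_pos":[-14,6,9],"spin":0,"gripper":0.3}]'; python3 -c "
from h import *
st()
cv2.imwrite('pics/g9.png',np.hstack([crop(cam('scene'),190,120,160,180,3),crop(cam('top'),310,100,100,180,3)]))"
```

```text
clock: 19.02
position: [0.4007, -0.1433, 0.3525]
ee_rot: [2.121, 0.237, -2.052]
contact_force: [-0.1, -0.5, -0.2]
gripper_width: 0.0566
19.02 pos [ 0.4007 -0.1433  0.3525] jaw -1.33 q6 0.79 F [-0.1 -0.5 -0.2] T [-0.01  0.05  0.  ] w 0.0566
```

View pics/g9.png

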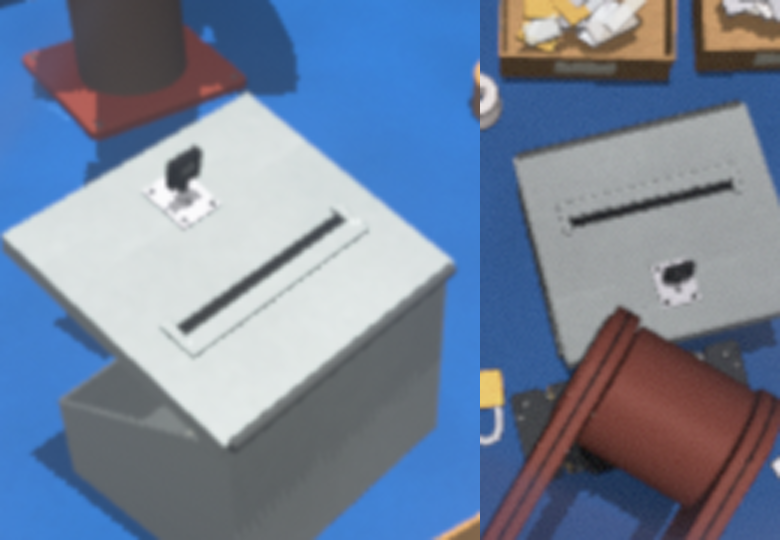

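Run:
```python
from h import *
for n,regs in(("scene",{"block":(360,180,435,228),"knob":(362,255,392,285),"carton":(95,285,192,350),"tape":(345,135,380,163),"hinge":(392,155,430,182),"case":(100,215,185,260)}),("top",{"block":(212,160,252,192),"padlock":(300,220,320,250),"hinge":(175,198,203,232)})):
    a=cv2.imread(f"pics/{n}0.png").astype(int); b=cam(n)["image"][:,:,::-1].astype(int)
    for k,(x0,y0,x1,y1) in regs.items():
        d=np.abs(a-b)[y0:y1,x0:x1].max(2); print(n,k,"changed px",int((d>45).sum()),"of",d.size)
```

```text
scene block changed px 116 of 3600
scene knob changed px 0 of 900
scene carton changed px 0 of 6305
scene tape changed px 0 of 980
scene hinge changed px 0 of 1026
scene case changed px 303 of 3825
top block changed px 0 of 1280
top padlock changed px 0 of 600
top hinge changed px 0 of 952
```

```bash
python3 -c "
from rig import *
print(hand_in())"
```

```text
the job is handed in; nothing more can be done
None
```

The docket box is unlocked and its lid is open past level, with the key left turned in the lock. I handed the job in at about 19 s on the robot's clock, with the gripper open and clear of everything.

- **Key:** I took the black oblong-headed key from the block and tilted it about 24° in the jaws against its slot, because the tool can only spin about the vertical. It then went into the keyhole as far as the follower.
- **Turning:** It dropped into the slot at about 0.55 rad clockwise and went in roughly 9 mm more. I turned it on with a loose grip until the torque rose to about 0.4 N m.
- **Lid:** I lifted the lid by the key to about 0.75 rad.

**Last checks**
- **Key depth and turn:** The head's position in the scene camera matched the fully home position, before the lid was lifted. The jaws measured 29.7 mm across the head when set along the hinge line, which fits a key turned nearly to its stop. I did not measure its exact angle.
- **Lid:** The last picture shows it standing open by itself, with the key across the keyhole. The 0.75 rad comes from the path of the arm, not from the picture.
- **Other objects:** The knob, carton, tape roll, butt hinge and padlock, and the part of the block with the other two keys, showed no change from the first pictures. The lock case differed in 303 of 3825 pixels. I took that to be the arm's shadow having moved, since nothing went near it, but I did not confirm it. The only other difference, at the block in the scene view, I put down to the key taken out.

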